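Snap the lifting hook onto the plate's eye

TASK

Snap the hand lifting hook onto either leg of the closed lifting eye on the steel plate: press its sprung gate against the leg until the leg is inside and the gate springs shut, then tug the hook back lightly so that the leg bears on the shut gate, to check that it holds. Leave the hook clipped on and let go of it, lying flat with its handle on the plate. Work gently: the plate must stay where it is, the gate must not be yanked, and the plate with the open studs, the hammer, the brush, the magnet and the tin stay where they are.

Things in the scene. Friction and masses are not known exactly. Their poses are not given: they have to be found in the camera images.
- hook: Hand lifting hook lying flat, 184 mm long, 0.45 kg. Origin: centre of the underside of its black rubber handle, +x along it towards the fork's open end, z up. Handle 80 long (x), 22 wide (y), 22 mm high: grip across y at the origin. 64 mm cross bar at its rear end, x = -48. In front a flat fork of two 12 mm round steel prongs (see points fork, mouth), the mouth shut by a sprung gate.
- fork (a point): Point inside the fork, at (85, 0, 11) mm in the hook's frame, same axes. The prongs' centre lines lie at y = +20 and -20, z = 11, 28 mm clear between. A 12 mm bar bottoms in the fork with its centre at x = 65 to 70. The +y prong ends at x = 122; the -y prong (nose) flares outwards at its end, x = 127.
- mouth (a point): Middle of the fork's mouth, on the shut gate: (106, -2, 11) mm in the hook's frame; same axes as the hook.
- gate (a joint): Gate: 8 mm round bar hinged on the +y prong at (106, 20, 11) mm of the hook, reaching to y = -10. 0 = shut across the mouth, its outward stop; up to 1.35 rad as it is pushed inwards. Its spring shuts it: 0.05 N m when shut, 0.12 open; pressing a bar through takes 3 to 12 N. It can close behind a 12 mm bar whose centre is at hook x below 80. A pull of 5 to 10 N is right; 20 N overstrains it.
- plate: Loose steel plate 180 (x) x 130 (y) x 25 mm, 4.4 kg, with a closed lifting eye: a staple of 12 mm round bar, upright legs at x = +50, y = +35 and -35 mm (58 mm clear between), joined by a level bar on top, its upper side 89 mm above the bench. Origin: centre of the underside, z up. The free area is on its -x side, roughly towards the robot. It slides on the bench at 20 to 30 N of push.
- leg_l (a point): Point on the axis of the eye's +y leg (12 mm thick, upright), 15 mm above the plate's top, 40 mm above the bench; axes as the plate's.
- leg_r (a point): The same on the eye's -y leg; axes as the plate's.
- studplate: A plate of the same size and weight with two separate upright studs with nuts, 88 mm high, open at the top, instead of the closed eye. Not part of the job. Origin: centre of its underside.
- hammer: Bystander: hammer with a wooden handle, 260 mm long, on the bench.
- brush: Bystander: wire brush, 220 mm long, on the bench.
- magnet: Bystander: stepped flat grey welding magnet, 90 x 80 x 16 mm, on the bench.
- tin: Bystander: round metal tin, 72 mm across and 90 mm high, on the bench.
Not all that is in view belongs to the job. Leave any turquoise look-alike of the hook alone. Leave any brown look-alike of the plate alone.

How it is judged:
On the way, in this order (a step that is already met when the one before it is completed fails the run):
1. a leg of the eye is inside the hook and the gate has sprung shut behind it (((x of leg_l in the frame of hook between 0.055 and 0.103 m and y of leg_l in the frame of hook between -0.022 and 0.022 m and z of leg_l in the frame of hook between -0.04 and 0.06 m) or (x of leg_r in the frame of hook between 0.055 and 0.103 m and y of leg_r in the frame of hook between -0.022 and 0.022 m and z of leg_r in the frame of hook between -0.04 and 0.06 m)) and value of joint gate below 0.12 rad), for 0.2 s.
2. the hook is tugged back: the leg bears on the shut gate with more than 3 N (all of step 1 and contact force between gate_c0 and plate above 3 N), for 0.3 s.
At the end, for the whole second after the job is handed in: A leg of the eye is inside the hook, the gate is shut (under 0.12 rad), the hook lies flat on the plate (tilted less than 7 degrees, its underside within 7 mm of the plate's top, its handle on the -x side of the eye), and hook and plate are at rest (all of step 1 and angle between hook's own z axis and vertical below 0.12 rad and z of hook in the frame of plate between 0.018 and 0.032 m and x of hook in the frame of plate below 0.04 m and linear speed of each of hook, plate below 0.02 m/s and angular speed of hook below 0.2 rad/s); the robot touches nothing.
It fails at once if the plate with the eye is dragged more than 6 mm from its place (distance of plate from where it was at the start of the episode above 0.006 m).
It fails at once if the gate is pressed or pulled against the eye with more than 20 N (contact force between gate_c0 and plate above 20 N).
It fails at once if the stud plate, hammer, brush, magnet or tin is moved more than 20 mm (distance of any of studplate, hammer, brush, magnet, tin from where it was at the start of the episode above 0.02 m).
It also fails if it takes over 64 s, if anything falls off the work surface, if the arm or the gripper's body presses on something with over 40 N, if the wrist force passes 120 N, or if a joint passes its speed limit or range.

ROBOT

A 7-joint arm with a two-finger parallel gripper is mounted at the origin on the work surface. World frame = base frame: x ahead of the robot, y to its left, z up, the work surface at z = 0. Lengths are in m, angles in rad, forces in N, time in s.
With the tool pointing down it reaches from about 0.425 to 1.025 m from the base axis. Payload 3.6 kg.
Tool frame: the origin (TCP) lies where the fingers leave the gripper's body, on its centre line; the fingertips stand 73 mm ahead of it and the grasp point (between the pads) lies 54 mm ahead of it (r.finger_overhang is the distance from the TCP to the fingertips, in m); z points along the fingers, y is the direction in which the jaws open and shut (so a half turn about z gives the same grasp; the last joint's range is limited). The gripper opens to 85 mm and grips with 20 to 120 N. Pads are 22 mm wide; open, the fingers measure 114 mm over their backs; the gripper's body (76 mm by 85 mm) begins 54 mm behind the grasp point. The pads swing forward as they close: fully open they stand 13 mm farther back than shut.
Start: joints at [-1.216, 0.591, 0.048, 1.609, -0.033, 0.943, -0.034], TCP at [0.315, 0.653, 0.304] pointing down, gripper open.
Joint ranges: [-2.69, 2.69], [-0.47, 2.24], [-1.27, 1.36], [0.19, 2.51], [-1.53, 4.68], [0.08, 2.07], [-3.09, 3.09]. Speed limits (rad/s): [2.57, 2.57, 3.14, 3.14, 3.14, 3.14, 3.14].

INTERFACE

Orientations are given as a unit quaternion [w, x, y, z].
In Python, from plant import sense, cams, r gives the robot as it stands. The module is installed in compiled form; this text tells all that it offers.
- The arm moves only by the tool play_rows, never from a script. Its argument "targets" is a list of rows, each a list of 6 numbers: the shift along the tool's x, y, z in m, then the turn, a rotation vector about the tool's x, y, z in rad. In form: [[tx, ty, tz, wx, wy, wz], ...]. A call has 1 to 10 rows; each row is the pose to reach, as a shift and turn from the pose commanded when the call began, along the tool's axes at that moment; what a row does not reach only later rows make up. A row lasts 1/8 s, in which the tool goes at most 62.5 mm and 10.7 degrees, less where a joint would pass 70% of its speed; a pose out of reach is approached as far as the arm can. A call with a gripper value outside its range is refused whole. "hand" is the closure, from 0 (fully open) to 1 (shut), set as the call begins (left out, the last holds). The fingers move at their own pace and stop on an object; "squeeze" is the grip in N (left out, the last holds). Time passes only in rows, so rows that repeat a pose let the fingers close. It gives the time, the measured TCP pose, the force and the opening at its end, in the units of the state.
- sense(): the state, without advancing time (a new reading comes with each control period).
- cams.read_camera(name): name is "side" or "top" or "wrist"; returns the picture (400x640x3 uint8, red, green, blue); there is no depth.
- cams.get_calibration(name): a dict with "mtx" (3x3 intrinsics, pixels), "xyz" and "attitude" of the camera in the world. Camera axes: x right, y up, looking along -z (the intrinsics and any distortion apply to the point x, -y, -z); pixel columns grow to the right and rows downward; lengths in m; the calibration is good to about 2 mm. A picture is of the moment at which its call begins: read the wrist's pose just before it. get_calibration takes no time and is no camera call; for the wrist camera it gives the pose at the moment of the call.
- r.sign_off(): hands the job in, once; it reports no verdict.
The state is a dict: "t": time; "joints": joint angles; "joint_velocities": joint speeds; "effort": joint torques, N m; "tcp_pos": TCP position; "ee_rot": TCP orientation; "ft_force": force on the tool from outside, world axes, zero at the start; "wrist_torque": the same for the moment, N m; "finger_gap": opening from 0.0 (shut) to 1.0 (fully open).
Only numpy, scipy, OpenCV 4.12 (cv2) and the standard library are available. Lean on these libraries where they do the work, as an engineer would, in place of code of your own. Each camera call takes 0.05 s, during which the arm holds its last target.

## Working session

There is one attempt and no reset: what is moved stays moved. The work goes in short steps, Python scripts to look and compute and a tool call to move; the robot and the scene stay as the last step left them, time stands still between calls to the robot, and variables do not carry over. Pictures are saved under pics/ and viewed, and the job is handed in when it is done.

Besides the shell and the picture viewer there is one more tool, called after "Call:" by a JSON object that holds its "api" and its "payload". play_rows: Moves the arm, as the interface text tells. Its arguments: {"type":"object","properties":{"targets":{"type":"array","items":{"type":"array","items":{"type":"number"}}},"hand":{"type":"number"},"squeeze":{"type":"number"}},"required":["targets"]}

```bash
mkdir -p pics
cat > h.py <<'E'
import numpy as np,cv2
from plant import sense,cams,r
from scipy.spatial.transform import Rotation as R
def Rq(q): return R.from_quat([q[1],q[2],q[3],q[0]]).as_matrix()
def snap(n,f):
    c=cams.get_calibration(n); im=cams.read_camera(n)
    cv2.imwrite('pics/'+f+'.png',im[:,:,::-1]); np.save('pics/'+f+'.npy',np.array([c],dtype=object),allow_pickle=True); return c
def cal(f): return np.load('pics/'+f+'.npy',allow_pickle=True)[0]
def ray(c,u,v):
    M=np.array(c['mtx']); d=c.get('dist',None)
    p=np.linalg.inv(M)@[u,v,1]; A=c['attitude']; A=Rq(A) if np.size(A)==4 else np.array(A)
    return np.array(c['xyz']),A@np.array([p[0],-p[1],-p[2]])
def atz(c,u,v,z):
    o,d=ray(c,u,v); return o+d*(z-o[2])/d[2]
def tri(*obs):
    A=np.zeros((3,3));b=np.zeros(3)
    L=[ray(c,u,v) for c,u,v in obs]
    for o,d in L:
        d=d/np.linalg.norm(d);P=np.eye(3)-np.outer(d,d);A+=P;b+=P@o
    p=np.linalg.solve(A,b)
    return p,[np.linalg.norm(np.cross(p-o,d/np.linalg.norm(d))) for o,d in L]
def proj(c,P):
    A=c['attitude']; A=Rq(A) if np.size(A)==4 else np.array(A)
    q=A.T@(np.array(P)-c['xyz']); q=np.array([q[0],-q[1],-q[2]]); k=np.array(c['mtx'])@q; return k[:2]/k[2]
def crop(f,u0,v0,u1,v1,s,o):
    im=cv2.imread('pics/'+f+'.png')[v0:v1,u0:u1]; cv2.imwrite('pics/'+o+'.png',cv2.resize(im,None,fx=s,fy=s,interpolation=cv2.INTER_CUBIC))
E
python3 - <<'E'
from h import *
for n in ['side','top','wrist']: print(snap(n,n+'0'))
print(sense())
E
```

```text
{'mtx': array([[516.70649684,   0.        , 325.74968505],
       [  0.        , 516.70649684, 186.43327798],
       [  0.        ,   0.        ,   1.        ]]), 'xyz': array([-0.07272212, -1.21654517,  0.84352692]), 'attitude': array([ 0.83957981,  0.48677258, -0.11021177, -0.21450305])}
{'mtx': array([[510.07954861,   0.        , 314.07833351],
       [  0.        , 510.07954861, 191.56957077],
       [  0.        ,   0.        ,   1.        ]]), 'xyz': array([ 0.43562343, -0.02269184,  1.63320209]), 'attitude': array([ 0.71149239,  0.02557768, -0.02188819, -0.70188694])}
{'mtx': array([[325.42588678,   0.        , 322.50666231],
       [  0.        , 325.42588678, 202.07976065],
       [  0.        ,   0.        ,   1.        ]]), 'xyz': array([0.24628997, 0.68499395, 0.37251993]), 'attitude': array([ 0.8369682 , -0.12764943, -0.07848488,  0.52633638])}
{'t': 0.15, 'joints': array([-1.21550982,  0.59193949,  0.04830174,  1.60950184, -0.03332354,
        0.94275291, -0.03366979]), 'joint_velocities': array([ 4.32660967e-05, -2.03821697e-03,  1.65652250e-05, -4.04766228e-03,
       -2.04059530e-03,  3.63715806e-04,  1.35008718e-03]), 'effort': array([ 3.45708693e-03, -5.49244022e+01,  1.55023377e+00, -1.98453820e+01,
        9.62535327e-03,  5.66878152e-03, -5.08274425e-06]), 'tcp_pos': array([0.31430677, 0.65275681, 0.30299044]), 'ee_rot': array([-1.62378914e-04,  2.22464096e-01,  9.74940469e-01, -8.83573499e-04]), 'ft_force': array([-1.2105153 , -0.83260598,  0.06532481]), 'wrist_torque': array([-0.00167426,  0.01904438, -0.02142254]), 'finger_gap': 1.0009869551528483}
```

View pics/top0.png

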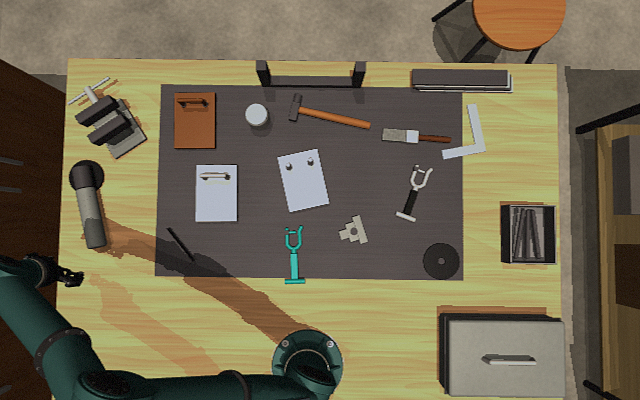

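View pics/side0.png

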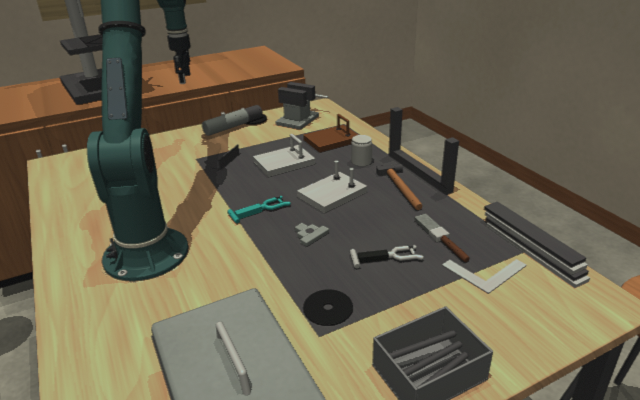

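View pics/wrist0.png

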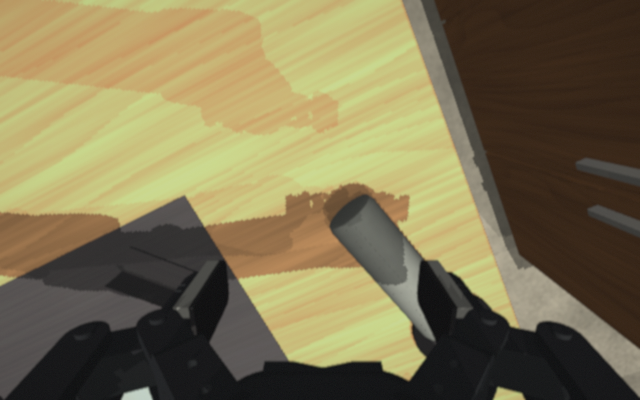

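The top view shows the hook (black handle) at about (411,200), the eye plate at (216,192) with its eye at (215,176), and the stud plate at (303,180). The look-alikes are turquoise at (293,253) and brown at (194,120).

Run:
```python
from h import *
crop('top0',385,155,445,230,8,'t_hook');crop('top0',185,155,250,230,8,'t_plate')
crop('side0',340,230,440,280,8,'s_hook');crop('side0',245,125,325,180,8,'s_plate')
```

```text
(no output)
```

View pics/t_hook.png

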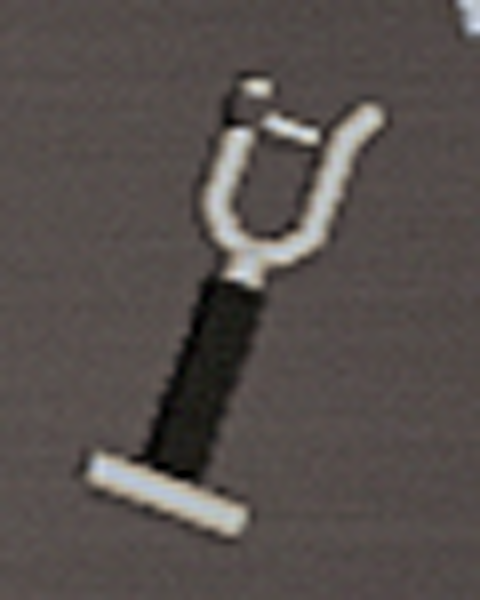

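View pics/t_plate.png

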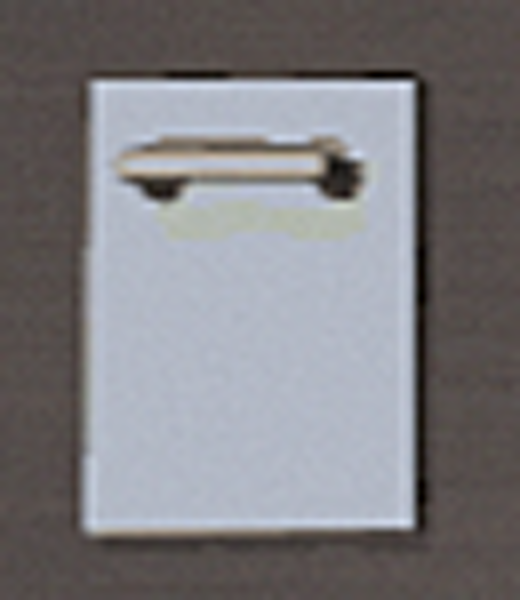

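View pics/s_hook.png

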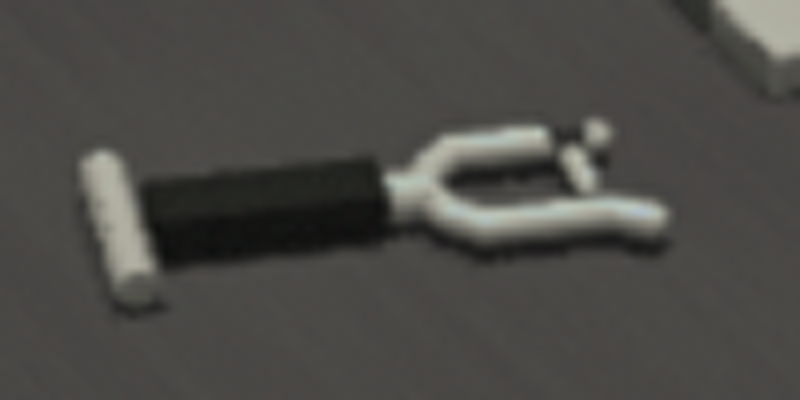

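View pics/s_plate.png

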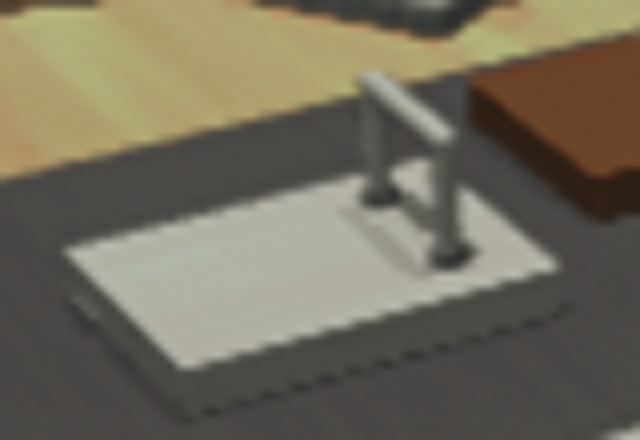

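Run:
```python
from h import *
t=cal('top0');s=cal('side0')
T=lambda x,y:(t,385+x/8-.06,155+y/8-.06)
S=lambda x,y:(s,340+x/8-.06,230+y/8-.06)
for n,a,b in [('barL',T(97,465),S(100,158)),('barR',T(235,522),S(137,290)),('nose',T(375,112),S(655,215)),('hinge',T(257,88),S(597,132))]:
    print(n,tri(a,b))
T=lambda x,y:(t,185+x/8-.06,155+y/8-.06)
S=lambda x,y:(s,245+x/8-.06,125+y/8-.06)
for n,a,b in [('NL',T(90,80),None),('NR',T(417,80),S(560,265)),('SR',T(415,528),S(187,370)),('SL',T(85,528),S(65,250)),('topL',T(120,162),S(370,78)),('topR',T(330,165),S(450,135))]:
    print(n,atz(*a,0.025), tri(a,b) if b else '')
```

```text
barL (array([ 0.48030445, -0.27720664,  0.01819658]), [np.float64(0.0008235954997338253), np.float64(0.0008235954997338028)])
barR (array([ 0.45956833, -0.33358021,  0.01093527]), [np.float64(0.0018531086917360111), np.float64(0.0018531086917359695)])
nose (array([ 0.6221171 , -0.38782716,  0.01501692]), [np.float64(0.0005332751394376646), np.float64(0.0005332751394376703)])
hinge (array([ 0.63209885, -0.34158964,  0.01416736]), [np.float64(0.0015499873102489535), np.float64(0.001549987310249089)])
NL [0.62339738 0.36183911 0.025     ] 
NR [0.62510904 0.23199092 0.025     ] (array([0.626527  , 0.23105489, 0.02641453]), [np.float64(0.0017357238737843864), np.float64(0.0017357238737843014)])
SR [0.44771268 0.22853979 0.025     ] (array([0.44958525, 0.2278577 , 0.02455242]), [np.float64(0.0020122171723352938), np.float64(0.0020122171723352127)])
SL [0.44592979 0.35861351 0.025     ] (array([0.44659119, 0.35842294, 0.02471196]), [np.float64(0.0007063555080105513), np.float64(0.0007063555080104978)])
topL [0.59088083 0.34898145 0.025     ] (array([0.58666778, 0.33460591, 0.08438685]), [np.float64(0.001653572299930386), np.float64(0.0016535722999304844)])
topR [0.59079323 0.2656702  0.025     ] (array([0.5866963 , 0.25319708, 0.0893969 ]), [np.float64(0.0023100274457491903), np.float64(0.0023100274457494756)])
```

```bash
cat >> h.py <<'E'
def row(pos,yaw):
    """world tcp target & yaw(tool y angle from world y), tool down -> row from present measured pose"""
    s=sense();A=Rq(s['ee_rot']);B=R.from_euler('z',yaw).as_matrix()@np.diag([-1,1,-1.])
    t=A.T@(np.array(pos)-s['tcp_pos']); w=R.from_matrix(A.T@B).as_rotvec()
    print('row',np.round(t,4),np.round(w,4),'tcp',np.round(s['tcp_pos'],4),'F',np.round(s['ft_force'],1),'t',s['t'],'gap',round(s['finger_gap'],3)); return t,w
E
python3 - <<'E'
from h import *
w=cal('wrist0');A=Rq(w['attitude']);print(A)
print(Rq(sense()['ee_rot']))
row([0.46,0.30,0.32],0.0)
E
```

```text
[[ 0.43362028 -0.86101652 -0.26575178]
 [ 0.90109072  0.41335128  0.13105814]
 [-0.00299438 -0.29629593  0.95509149]]
[[-9.01019399e-01  4.33778214e-01 -7.09746309e-04]
 [ 4.33778788e-01  9.01017890e-01 -1.65061617e-03]
 [-7.65072103e-05 -1.79511008e-03 -9.99998386e-01]]
row [-0.2843 -0.2547 -0.0165] [-1.800e-03 -3.000e-04 -4.487e-01] tcp [0.3143 0.6528 0.303 ] F [-1.2 -0.8  0.1] t 0.15 gap 1.001
```

Run:
```python
from h import *
row([0.50,0.30,0.33],0.0)
```

```text
row [-0.3203 -0.2373 -0.0266] [-1.800e-03 -3.000e-04 -4.487e-01] tcp [0.3143 0.6528 0.303 ] F [-1.2 -0.8  0.1] t 0.15 gap 1.001
```

Call:
{"api": "play_rows", "payload": {"targets": [[-0.046,-0.034,-0.004,0,0,-0.064],[-0.092,-0.068,-0.008,0,0,-0.128],[-0.137,-0.102,-0.011,0,0,-0.192],[-0.183,-0.136,-0.015,0,0,-0.256],[-0.229,-0.17,-0.019,0,0,-0.32],[-0.275,-0.203,-0.023,0,0,-0.384],[-0.32,-0.237,-0.027,0,0,-0.449],[-0.32,-0.237,-0.027,0,0,-0.449],[-0.32,-0.237,-0.027,0,0,-0.449]]}}

```text
t: 1.27
tcp_pos: [0.4998, 0.301, 0.3308]
ee_rot: [-0.0, 0.0, 1.0, 0.0]
ft_force: [-0.8, 0.4, 0.2]
finger_gap: 1.001
```

Run:
```python
from h import *
snap('wrist','w1'); row([0.48,-0.32,0.33],-0.352)
```

```text
row [ 2.040e-02 -6.221e-01  3.000e-04] [ 0.0006 -0.0009  0.3538] tcp [0.4993 0.3021 0.3307] F [0.6 0.2 0.1] t 1.325 gap 0.995
```

View pics/w1.png

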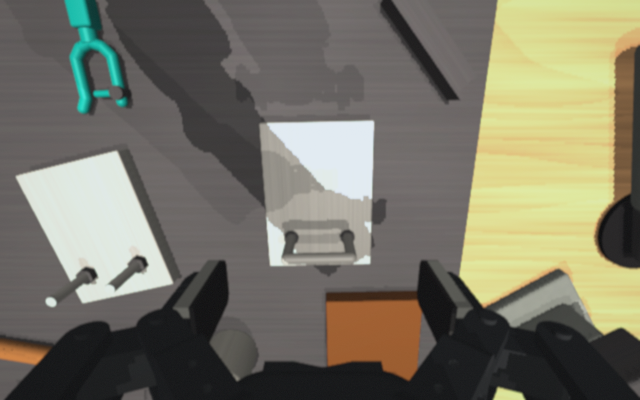

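Run:
```python
from h import *
crop('w1',255,195,385,275,6,'w1c')
```

```text
(no output)
```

View pics/w1c.png

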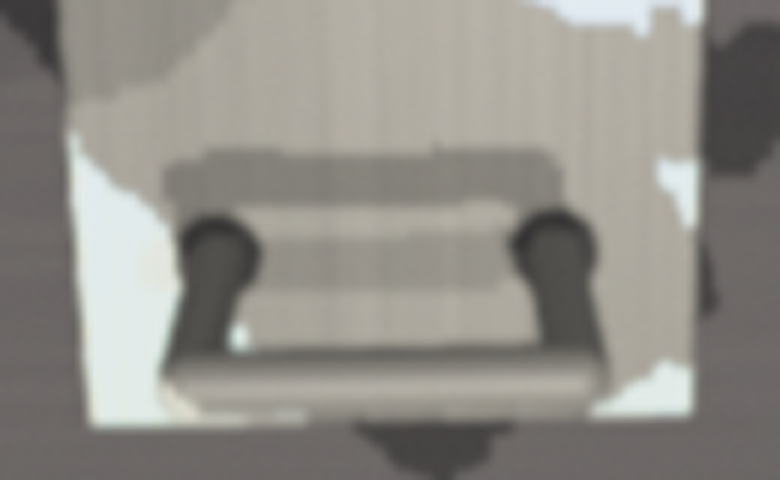

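Run:
```python
from h import *
w=cal('w1');t=cal('top0')
for n,u,v,z in [('legR',291.4,237,.028),('legL',347.1,236.6,.028),('topR',255+165/6,195+380/6,.083),('topL',255+604/6,195+378/6,.083),('SR',262,123.5,.025),('SL',374,121.5,.025),('NR',255+90/6,195+425/6,.025),('NL',255+692/6,195+415/6,.025)]:
    print(n,atz(w,u,v,z))
T=lambda x,y:(t,185+x/8-.06,155+y/8-.06)
print(tri(T(120,162),(w,255+604/6,195+378/6)),tri(T(330,165),(w,255+165/6,195+380/6)))
```

```text
legR [0.58471874 0.26172004 0.028     ]
legL [0.58419693 0.33073301 0.028     ]
topR [0.58594723 0.25711345 0.083     ]
topL [0.58556554 0.33603873 0.083     ]
SR [0.44790524 0.23230112 0.025     ]
SL [0.44575297 0.35807528 0.025     ]
NR [0.62613563 0.23275179 0.025     ]
NL [0.62377775 0.36163948 0.025     ]
(array([0.58532961, 0.33576531, 0.08326899]), [np.float64(0.0002534723388350015), np.float64(0.0002534723388349334)]) (array([0.58588824, 0.2562464 , 0.08182966]), [np.float64(0.0009410652656146949), np.float64(0.0009410652656144997)])
```

Run:
```python
from h import *
row([0.51,-0.318,0.27],-0.352)
```

```text
row [-0.0097 -0.6202  0.0603] [ 0.0006 -0.0009  0.3538] tcp [0.4993 0.3021 0.3307] F [0.6 0.2 0.1] t 1.325 gap 0.995
```

Call:
{"api": "play_rows", "payload": {"targets": [[0,-0.062,0.0,0,0,0.035],[0,-0.124,0.0,0,0,0.07],[0,-0.186,0.01,0,0,0.106],[0,-0.248,0.015,0,0,0.141],[-0.01,-0.31,0.02,0,0,0.177],[-0.01,-0.372,0.03,0,0,0.212],[-0.01,-0.434,0.04,0,0,0.248],[-0.01,-0.496,0.05,0,0,0.283],[-0.01,-0.558,0.055,0,0,0.32],[-0.01,-0.62,0.06,0,0,0.353]]}}

```text
t: 2.58
tcp_pos: [0.5119, -0.3178, 0.2705]
ee_rot: [0.0, 0.174, 0.985, 0.001]
ft_force: [1.0, 0.0, -1.1]
finger_gap: 0.997
```

Call:
{"api": "play_rows", "payload": {"targets": [[0,0,0,0,0,0],[0,0,0,0,0,0]]}}

```text
t: 2.82
tcp_pos: [0.5113, -0.3163, 0.2705]
ee_rot: [-0.0, 0.174, 0.985, 0.001]
ft_force: [0.2, 0.3, 0.4]
finger_gap: 1.001
```

Run:
```python
from h import *
snap('wrist','w2'); row([0.515,-0.322,0.15],-0.352)
```

```text
row [-0.0058 -0.0052  0.1205] [ 0.0018 -0.001   0.0035] tcp [ 0.5114 -0.3154  0.2706] F [ 0.1  0.2 -0.2] t 2.875 gap 0.999
```

View pics/w2.png

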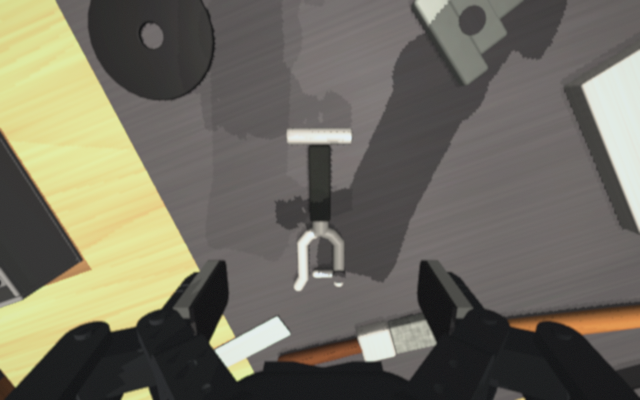

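Run:
```python
from h import *
crop('w2',270,115,370,300,4,'w2c')
```

```text
(no output)
```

View pics/w2c.png

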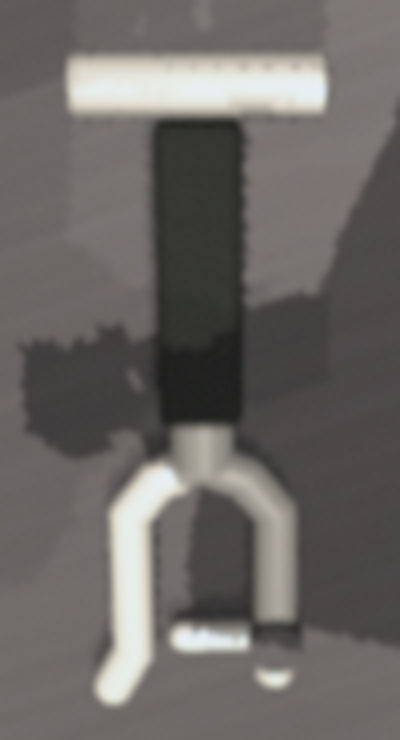

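Run:
```python
from h import *
w=cal('w2');t=cal('top0')
P=lambda x,y,z:atz(w,270+x/4-.1,115+y/4-.1,z)
a=P(197.5,84,.013);b=P(198,122,.022);c=P(200.5,418,.022);d=P(204,600,.013);e=P(203,440,.011)
for p in (a,b,c,e,d,P(113,692,.011),P(275,640,.011)): print(p)
for p,q in((b,c),(a,d)): 
    v=q-p; print(np.arctan2(v[1],v[0]),np.linalg.norm(v))
T=lambda x,y:(t,385+x/8-.06,155+y/8-.06)
for T_,W_ in [((97,465),(71,84)),((235,522),(323,84)),((235,280),(200,421)),((375,112),(112,692))]:
    # swap ends if needed
    print(tri(T(*T_),(w,270+W_[0]/4-.1,115+W_[1]/4-.1)), tri(T(*T_),(w,270+(394-W_[0])/4-.1,115+W_[1]/4-.1)))
print((b+c)/2)
```

```text
[ 0.46980861 -0.30499511  0.013     ]
[ 0.47756427 -0.30763604  0.022     ]
[ 0.54955194 -0.33343457  0.022     ]
[ 0.55950574 -0.33644842  0.011     ]
[ 0.60383556 -0.35239653  0.013     ]
[ 0.62354361 -0.38755341  0.011     ]
[ 0.62364687 -0.33816358  0.011     ]
-0.34411557439858126 0.07647083284095407
-0.33994128080285757 0.1421622997544321
(array([ 0.52538672, -0.49806421, -1.31179928]), [np.float64(0.015197367246851825), np.float64(0.01519736724685191)]) (array([ 0.47942456, -0.27624179,  0.02179086]), [np.float64(5.0587797018408834e-05), np.float64(5.058779701850344e-05)])
(array([ 0.45332459, -0.28725727,  0.245396  ]), [np.float64(0.0015122857958401834), np.float64(0.0015122857958402007)]) (array([ 4.58934028e-01, -3.35436712e-01,  2.26862050e-04]), [np.float64(0.0010900106869864323), np.float64(0.0010900106869865232)])
(array([ 0.5545817 , -0.33438685,  0.00858628]), [np.float64(0.0012778793835538376), np.float64(0.0012778793835538902)]) (array([ 0.5549229 , -0.33565958,  0.00552512]), [np.float64(0.001961660409109443), np.float64(0.0019616604091094603)])
(array([ 0.62183927, -0.3873936 ,  0.01385828]), [np.float64(0.00039899789312800607), np.float64(0.00039899789312807085)]) (array([ 0.61215662, -0.35431154,  0.06704662]), [np.float64(0.021176975822169597), np.float64(0.02117697582216953)])
[ 0.51355811 -0.3205353   0.022     ]
```

Run:
```python
from h import *
row([0.5145,-0.3208,0.077],-0.343)
```

```text
row [-0.005  -0.0043  0.1935] [ 0.0018 -0.0009 -0.0055] tcp [ 0.5114 -0.3154  0.2706] F [ 0.1  0.2 -0.2] t 2.875 gap 0.999
```

Call:
{"api": "play_rows", "payload": {"targets": [[-0.002,-0.002,0.05,0,0,0],[-0.005,-0.004,0.1,0.001,0,-0.004],[-0.005,-0.004,0.14,0.001,0,-0.004],[-0.005,-0.004,0.16,0.001,0,-0.004],[-0.005,-0.004,0.16,0.001,0,-0.004]]}}

```text
t: 3.5
tcp_pos: [0.5138, -0.3219, 0.1102]
ee_rot: [-0.001, 0.172, 0.985, 0.0]
ft_force: [-0.1, 0.1, 0.5]
finger_gap: 1.004
```

Run:
```python
from h import *
row([0.5145,-0.3208,0.077],-0.343);snap('wrist','w3'); row([0.5145,-0.3208,0.077],-0.343)
```

```text
row [-0.0004  0.0013  0.0332] [ 0.0003 -0.0022 -0.0033] tcp [ 0.5138 -0.3219  0.1102] F [-0.1  0.1  0.5] t 3.5 gap 1.004
row [0.0005 0.0021 0.0344] [-0.0005  0.0003 -0.0041] tcp [ 0.5143 -0.3229  0.1114] F [-0.9 -0.2  1.1] t 3.55 gap 1.001
```

View pics/w3.png

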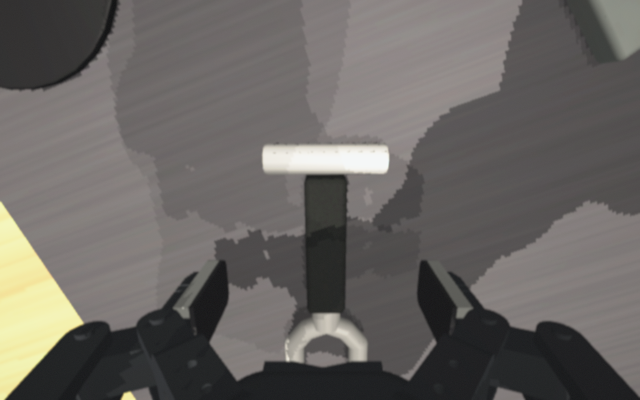

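Call:
{"api": "play_rows", "payload": {"targets": [[0,0.001,0.02,0,0,-0.003],[0,0.001,0.033,0,0,-0.003],[0,0.001,0.033,0,0,-0.003]]}}

```text
t: 3.92
tcp_pos: [0.5132, -0.3225, 0.0769]
ee_rot: [-0.001, 0.172, 0.985, -0.0]
ft_force: [0.0, -0.5, 0.1]
finger_gap: 1.001
```

Call:
{"api": "play_rows", "payload": {"targets": [[0,0,0,0,0,0],[0,0,0,0,0,0],[0,0,0,0,0,0],[0,0,0,0,0,0],[0,0,0,0,0,0],[0,0,0,0,0,0]], "hand": 1, "squeeze": 60}}

```text
t: 4.68
tcp_pos: [0.5144, -0.3224, 0.0786]
ee_rot: [0.0, 0.172, 0.985, -0.0]
ft_force: [0.3, 2.3, 5.2]
finger_gap: 0.243
```

Call:
{"api": "play_rows", "payload": {"targets": [[0,0,-0.01,0,0,0],[0,0,-0.03,0,0,0],[0,0,-0.07,0,0,0],[0,0,-0.12,0,0,0],[0,0,-0.16,0,0,0],[0,0,-0.17,0,0,0]]}}

```text
t: 5.42
tcp_pos: [0.5146, -0.3238, 0.2514]
ee_rot: [0.003, 0.172, 0.985, -0.002]
ft_force: [1.0, -0.1, -5.4]
finger_gap: 0.24
```

Run:
```python
from h import *
row([0.43,0.331,0.22],0.012)
```

```text
row [0.302  0.5872 0.0283] [-0.0032  0.0055 -0.3584] tcp [ 0.5146 -0.3238  0.2514] F [ 1.  -0.1 -5.4] t 5.425 gap 0.24
```

Call:
{"api": "play_rows", "payload": {"targets": [[0.011,0.021,0,0,0,-0.015],[0.032,0.063,0,0,0,-0.04],[0.06,0.117,0,0,0,-0.07],[0.09,0.175,0,0,0,-0.107],[0.12,0.233,0,0,0,-0.143],[0.15,0.292,0,0,0,-0.178],[0.18,0.35,0,0,0,-0.214],[0.21,0.409,0,0,0,-0.25],[0.24,0.467,0.01,0,0,-0.286],[0.262,0.51,0.015,0,0,-0.31]]}}

```text
t: 6.68
tcp_pos: [0.4383, 0.2423, 0.2314]
ee_rot: [-0.002, 0.017, 1.0, -0.001]
ft_force: [1.8, 0.3, -4.9]
finger_gap: 0.238
```

Run:
```python
from h import *
row([0.43,0.331,0.17],0.012)
```

```text
row [0.011  0.0886 0.0611] [-0.0029 -0.0038 -0.0458] tcp [0.4383 0.2423 0.2314] F [ 1.8  0.3 -4.9] t 6.675 gap 0.238
```

Call:
{"api": "play_rows", "payload": {"targets": [[0.01,0.04,0.01,0,0,-0.02],[0.02,0.07,0.04,0,0,-0.04],[0.02,0.08,0.06,0,0,-0.047],[0.02,0.08,0.06,0,0,-0.047],[0.02,0.08,0.06,0,0,-0.047],[0.02,0.08,0.06,0,0,-0.047]]}}

```text
t: 7.42
tcp_pos: [0.4241, 0.3203, 0.1736]
ee_rot: [0.0, -0.005, 1.0, -0.0]
ft_force: [-0.0, -1.1, -5.4]
finger_gap: 0.24
```

Run:
```python
from h import *
for n in ['side','top','wrist']: snap(n,n+'4');row([0.43,0.331,0.17],0.012)
crop('top4',185,140,265,240,8,'t4');crop('side4',230,85,330,185,8,'s4')
```

```text
row [-0.0059  0.0105  0.0037] [-0.0006  0.0006 -0.0024] tcp [0.4242 0.3205 0.1737] F [ 0.7 -0.5 -5.1] t 7.475 gap 0.24
row [-0.0059  0.0103  0.0037] [-0.0004  0.0007 -0.0022] tcp [0.4242 0.3207 0.1737] F [ 0.3  0.1 -5.8] t 7.525 gap 0.238
row [-0.0059  0.0102  0.0037] [-0.0004  0.0006 -0.002 ] tcp [0.4242 0.3208 0.1737] F [ 0.1  0.1 -5.5] t 7.575 gap 0.243
```

View pics/t4.png

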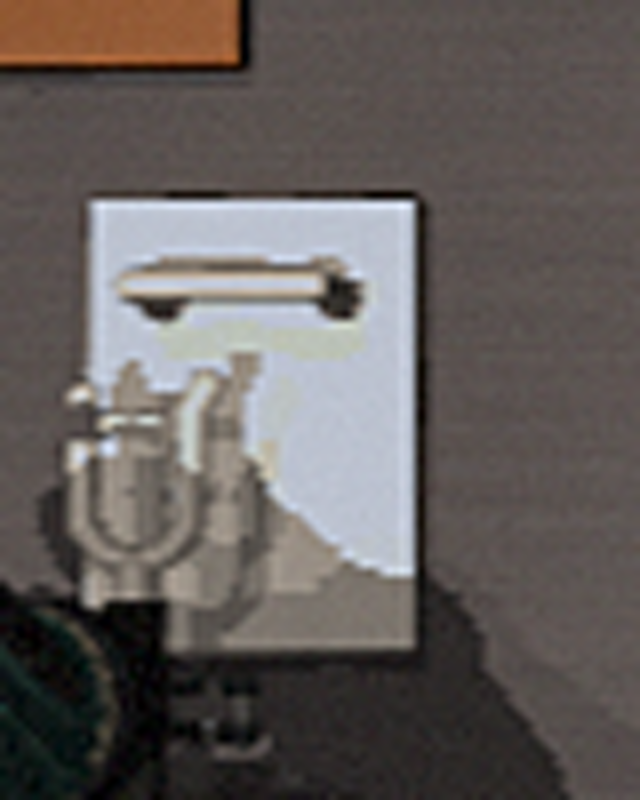

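View pics/s4.png

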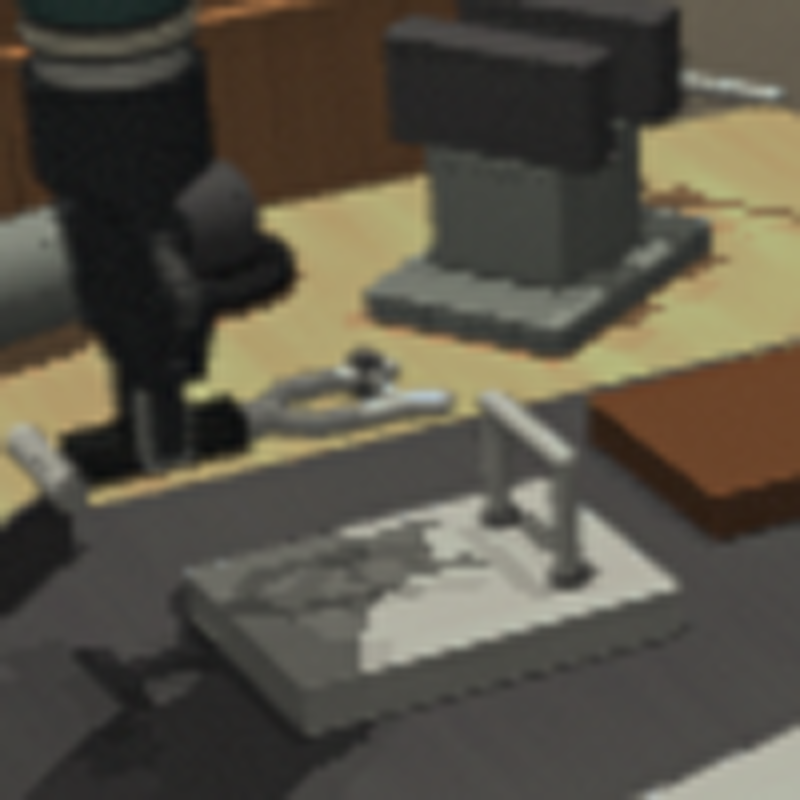

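View pics/wrist4.png

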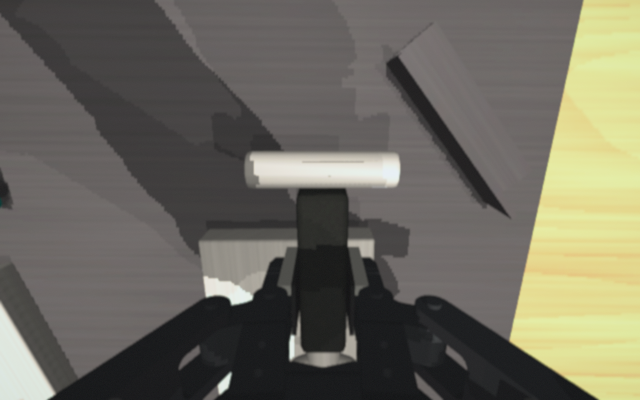

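Run:
```python
from h import *
t=cal('top4');s=cal('side4');w=cal('wrist4')
T=lambda x,y:(t,185+x/8-.06,140+y/8-.06)
S=lambda x,y:(s,230+x/8-.06,85+y/8-.06)
print('nose',tri(T(207,382),S(440,401)))
print('+y end',tri(T(78,392),S(390,370)))
print('barL',tri(S(20,438),(w,397,169)),'barR',tri(S(68,508),(w,248,169)))
print('bar mid z?',atz(w,322.5,169,.11))
```

```text
nose (array([0.54695023, 0.29560844, 0.10748532]), [np.float64(0.0013927688501067584), np.float64(0.001392768850106834)])
+y end (array([0.54352987, 0.34447625, 0.10405441]), [np.float64(0.0022069597298016814), np.float64(0.002206959729801672)])
barL (array([0.37692593, 0.35053836, 0.10829858]), [np.float64(0.001253357422527598), np.float64(0.001253357422527612)]) barR (array([0.37691441, 0.28680953, 0.10265054]), [np.float64(0.0005571923711320267), np.float64(0.0005571923711319267)])
bar mid z? [0.37565342 0.31938203 0.11      ]
```

Call:
{"api": "play_rows", "payload": {"targets": [[-0.003,0.005,0.02,0,0,0],[-0.008,0.01,0.05,0,0,-0.002],[-0.01,0.01,0.064,0,0,-0.002],[-0.01,0.01,0.066,0,0,-0.002],[-0.01,0.01,0.066,0,0,-0.002],[-0.01,0.01,0.066,0,0,-0.002]]}}

```text
t: 8.32
tcp_pos: [0.4339, 0.3315, 0.1078]
ee_rot: [0.0, -0.007, 1.0, -0.0]
ft_force: [0.3, 0.2, -5.3]
finger_gap: 0.241
```

Run:
```python
from h import *
for n in ['side','top']: snap(n,n+'5');row([0.435,0.3305,0.107],0.012)
crop('top5',185,140,265,240,8,'t5');crop('side5',240,115,340,185,8,'s5')
```

```text
row [-0.0011 -0.001   0.0008] [-0.0001  0.0007  0.0012] tcp [0.4339 0.3315 0.1078] F [-0.1 -0.1 -4.7] t 8.375 gap 0.236
row [-0.0011 -0.001   0.0007] [-0.0001  0.0007  0.0012] tcp [0.4339 0.3315 0.1077] F [-0.  -0.1 -4.1] t 8.425 gap 0.24
```

View pics/t5.png

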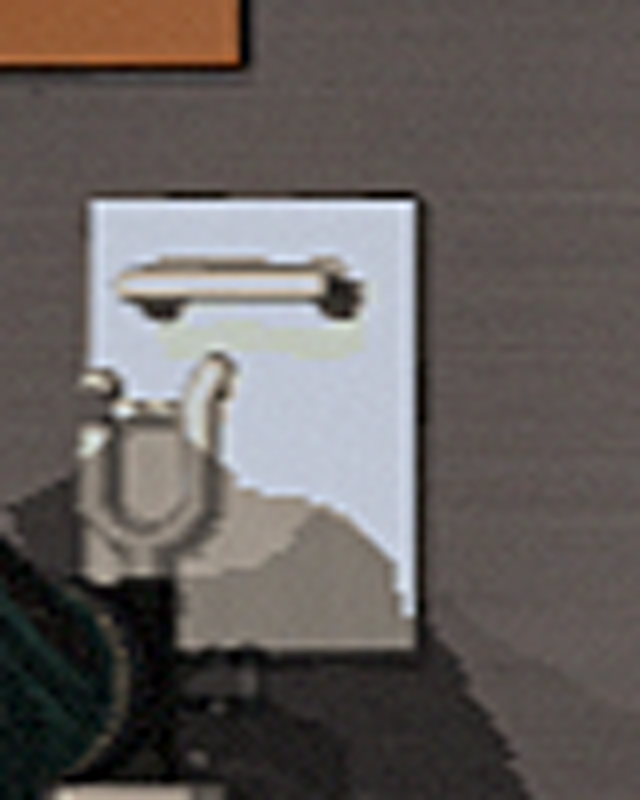

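View pics/s5.png

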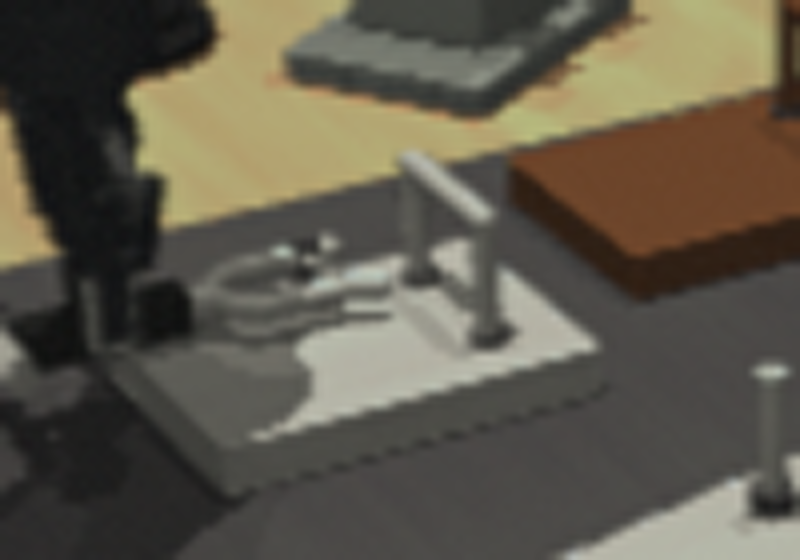

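Run:
```python
from h import *
t=cal('top5');s=cal('side5')
T=lambda x,y:(t,185+x/8-.06,140+y/8-.06)
S=lambda x,y:(s,240+x/8-.06,115+y/8-.06)
print('leg px',(proj(t,[.585,.331,.039])-[184.94,139.94])*8)
for p in [(95,440),(203,440),(94,490),(206,490),(222,365),(97,382)]: print(p,atz(*T(*p),.039))
print('nose',tri(T(222,365),S(385,282)),'+y',tri(T(97,382),S(328,242)))
```

```text
leg px [157.16340705 293.97703304]
(95, 440) [0.52723586 0.3537611  0.039     ]
(203, 440) [0.52780612 0.31140706 0.039     ]
(94, 490) [0.50762622 0.35358041 0.039     ]
(206, 490) [0.50821968 0.30969407 0.039     ]
(222, 365) [0.55737011 0.30475582 0.039     ]
(97, 382) [0.55002797 0.3536413  0.039     ]
nose (array([0.55816   , 0.30333165, 0.0435822 ]), [np.float64(0.0012378841176224405), np.float64(0.0012378841176223254)]) +y (array([0.55130061, 0.35154858, 0.04485963]), [np.float64(0.0018352366467154642), np.float64(0.0018352366467154716)])
```

Call:
{"api": "play_rows", "payload": {"targets": [[-0.008,0,0,0,0,0],[-0.016,0,0,0,0,0],[-0.024,0,0,0,0,0],[-0.03,0,0,0,0,0],[-0.03,0,0,0,0,0]]}}

```text
t: 9.05
tcp_pos: [0.4645, 0.3316, 0.1069]
ee_rot: [0.0, -0.006, 1.0, -0.0]
ft_force: [-0.8, 0.0, -4.8]
finger_gap: 0.242
```

Run:
```python
from h import *
for n in ['side','top']: snap(n,n+'6');row([0.509,0.3305,0.107],0.012)
crop('top6',185,140,265,240,8,'t6');crop('side6',240,115,340,185,8,'s6')
```

```text
row [-0.0452 -0.0016 -0.0002] [-0.0011 -0.0005  0.0008] tcp [0.4638 0.3316 0.1069] F [ 0.1 -0.7 -4.4] t 9.1 gap 0.241
row [-0.0456 -0.0017 -0.0002] [-0.0013 -0.001   0.0012] tcp [0.4634 0.3316 0.1068] F [-0.3 -0.6 -4.4] t 9.15 gap 0.242
```

View pics/t6.png

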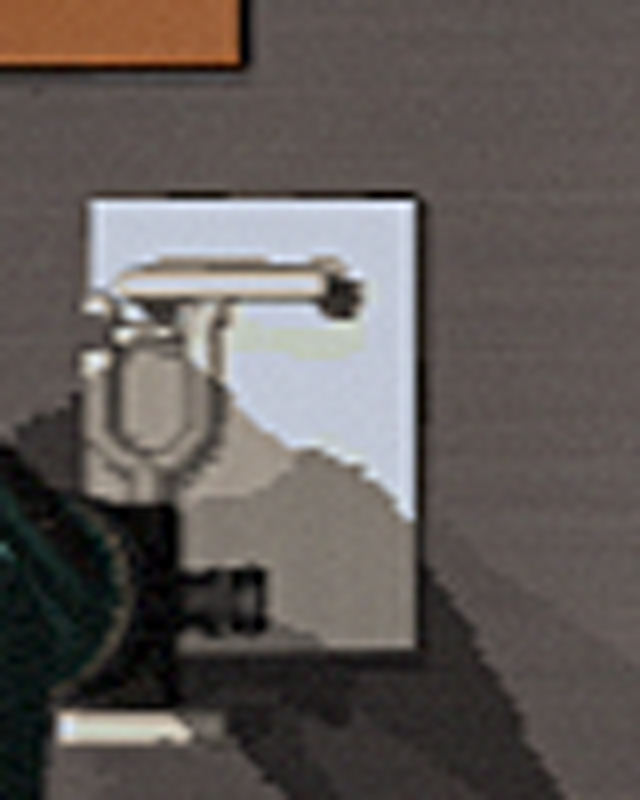

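View pics/s6.png

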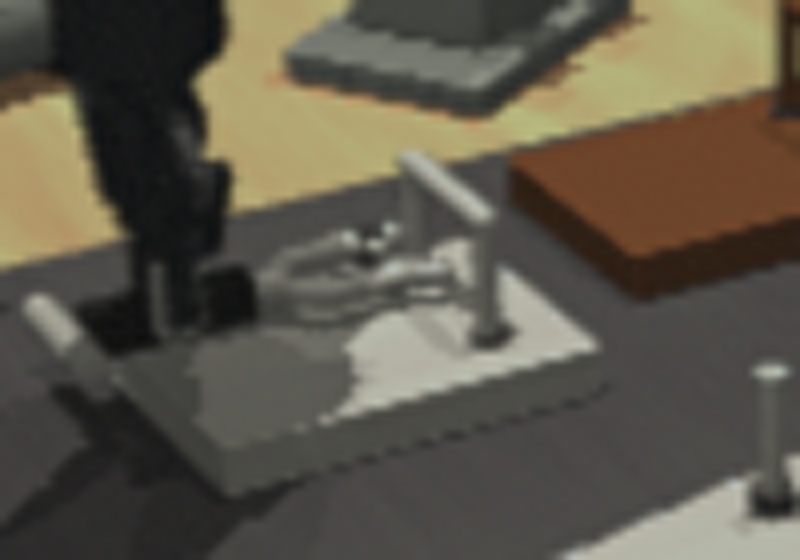

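The leg now stands between nose and hinge, with the gate at about (150,330) just in front of it. I'll press on slowly.

Call:
{"api": "play_rows", "payload": {"targets": [[-0.004,0,0,0,0,0],[-0.008,0,0,0,0,0],[-0.012,0,0,0,0,0],[-0.016,0,0,0,0,0],[-0.016,0,0,0,0,0]]}}

```text
t: 9.78
tcp_pos: [0.4792, 0.3317, 0.1067]
ee_rot: [-0.001, -0.007, 1.0, -0.001]
ft_force: [-3.1, -0.6, -5.1]
finger_gap: 0.238
```

Call:
{"api": "play_rows", "payload": {"targets": [[-0.004,0,0,0,0,0],[-0.008,0,0,0,0,0],[-0.012,0,0,0,0,0],[-0.016,0,0,0,0,0],[-0.02,0,0,0,0,0],[-0.02,0,0,0,0,0]]}}

```text
t: 10.52
tcp_pos: [0.5025, 0.334, 0.1077]
ee_rot: [0.003, -0.007, 1.0, 0.002]
ft_force: [0.3, 4.5, -5.4]
finger_gap: 0.244
```

Call:
{"api": "play_rows", "payload": {"targets": [[-0.003,0,0,0,0,0],[-0.006,0,0,0,0,0],[-0.008,0,0,0,0,0],[-0.008,0,0,0,0,0],[-0.008,0,0,0,0,0]]}}

```text
t: 11.15
tcp_pos: [0.5076, 0.3315, 0.1068]
ee_rot: [-0.0, -0.006, 1.0, -0.001]
ft_force: [-0.2, 1.1, -4.6]
finger_gap: 0.24
```

Run:
```python
from h import *
for n in ['side','top']: snap(n,n+'7');row([0.509,0.3305,0.107],0.012)
crop('top7',185,140,265,240,8,'t7');crop('side7',240,115,340,185,8,'s7')
```

```text
row [-0.0015 -0.0013 -0.0002] [-0.0016 -0.0008  0.0007] tcp [0.5075 0.3318 0.1068] F [ 0.  -0.1 -5.1] t 11.2 gap 0.241
row [-0.0015 -0.0015 -0.0001] [-0.0013 -0.0007  0.001 ] tcp [0.5075 0.332  0.1069] F [ 0.7 -0.3 -4.8] t 11.25 gap 0.239
```

View pics/t7.png

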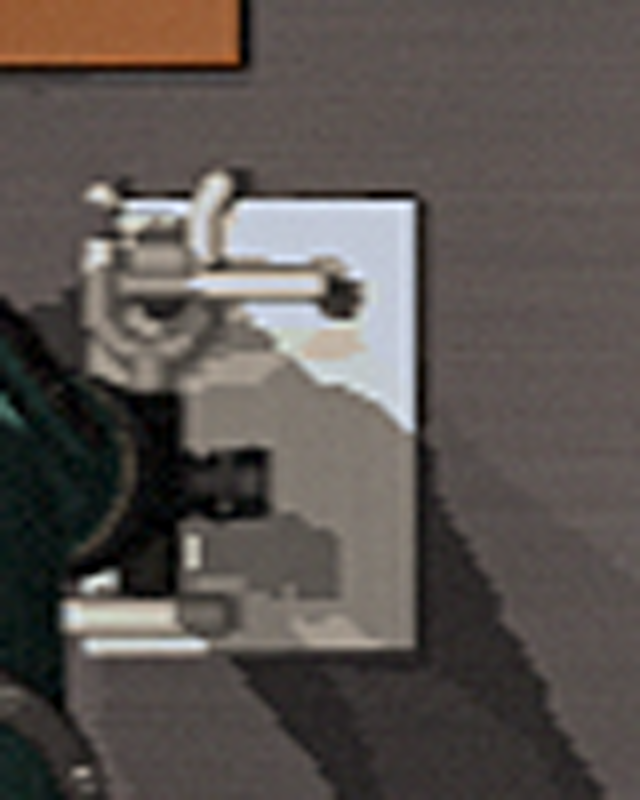

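View pics/s7.png

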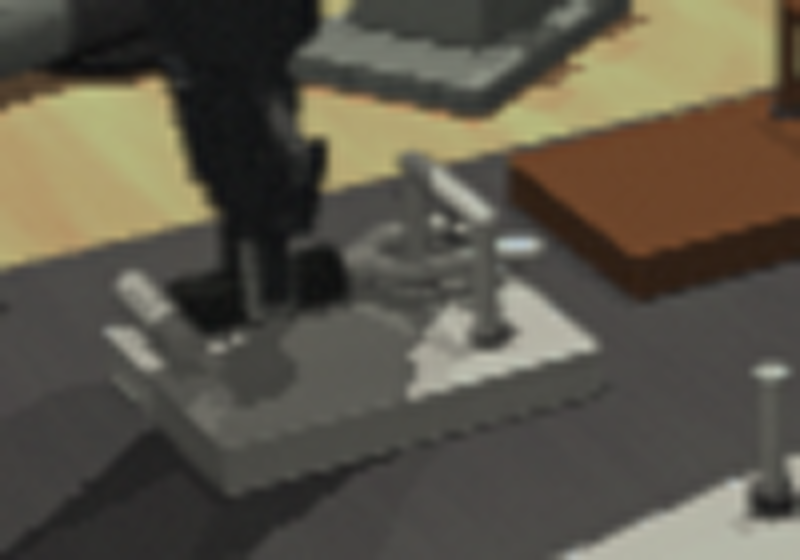

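Call:
{"api": "play_rows", "payload": {"targets": [[0.004,0,0,0,0,0],[0.008,0,0,0,0,0],[0.012,0,0,0,0,0],[0.015,0,0,0,0,0],[0.015,0,0,0,0,0]]}}

```text
t: 11.88
tcp_pos: [0.4922, 0.3322, 0.1069]
ee_rot: [-0.0, -0.007, 1.0, -0.001]
ft_force: [-0.3, -0.2, -4.7]
finger_gap: 0.236
```

Call:
{"api": "play_rows", "payload": {"targets": [[0.001,0,0,0,0,0],[0.002,0,0,0,0,0],[0.002,0,0,0,0,0]]}}

```text
t: 12.25
tcp_pos: [0.4906, 0.332, 0.1069]
ee_rot: [-0.0, -0.007, 1.0, -0.0]
ft_force: [0.5, -0.0, -5.4]
finger_gap: 0.242
```

Call:
{"api": "play_rows", "payload": {"targets": [[0.001,0,0,0,0,0],[0.002,0,0,0,0,0],[0.002,0,0,0,0,0]]}}

```text
t: 12.62
tcp_pos: [0.4886, 0.332, 0.107]
ee_rot: [-0.0, -0.007, 1.0, -0.0]
ft_force: [-0.6, 0.4, -5.6]
finger_gap: 0.245
```

Call:
{"api": "play_rows", "payload": {"targets": [[0.001,0,0,0,0,0],[0.001,0,0,0,0,0]]}}

```text
t: 12.88
tcp_pos: [0.4883, 0.332, 0.107]
ee_rot: [0.0, -0.006, 1.0, -0.0]
ft_force: [1.6, 0.8, -5.7]
finger_gap: 0.24
```

Call:
{"api": "play_rows", "payload": {"targets": [[0.001,0,0,0,0,0],[0.001,0,0,0,0,0]]}}

```text
t: 13.12
tcp_pos: [0.488, 0.3321, 0.1072]
ee_rot: [0.001, -0.006, 1.0, -0.0]
ft_force: [4.0, -1.0, -7.3]
finger_gap: 0.237
```

Call:
{"api": "play_rows", "payload": {"targets": [[0.001,0,0,0,0,0],[0.001,0,0,0,0,0],[0.001,0,0,0,0,0]]}}

```text
t: 13.5
tcp_pos: [0.4877, 0.3321, 0.1073]
ee_rot: [0.002, -0.006, 1.0, 0.0]
ft_force: [5.8, -0.4, -7.0]
finger_gap: 0.241
```

Call:
{"api": "play_rows", "payload": {"targets": [[0.0005,0,0,0,0,0],[0.0005,0,0,0,0,0],[0.0005,0,0,0,0,0],[0.0005,0,0,0,0,0],[0.0005,0,0,0,0,0]]}}

```text
t: 14.12
tcp_pos: [0.4876, 0.3321, 0.1073]
ee_rot: [0.002, -0.006, 1.0, 0.0]
ft_force: [5.7, -0.4, -8.0]
finger_gap: 0.242
```

Run:
```python
from h import *
for n in ['side','top']: snap(n,n+'8');row([0.492,0.3315,0.104],0.012)
crop('top8',185,140,265,240,8,'t8');crop('side8',240,115,340,185,8,'s8')
```

```text
row [-0.0043 -0.0007  0.0034] [ 0.0007  0.0044 -0.0001] tcp [0.4877 0.3321 0.1073] F [ 7.3 -0.2 -7.8] t 14.175 gap 0.236
row [-0.0043 -0.0007  0.0033] [ 0.0007  0.0044 -0.    ] tcp [0.4877 0.3321 0.1073] F [ 6.2 -0.5 -7.7] t 14.225 gap 0.242
```

View pics/t8.png

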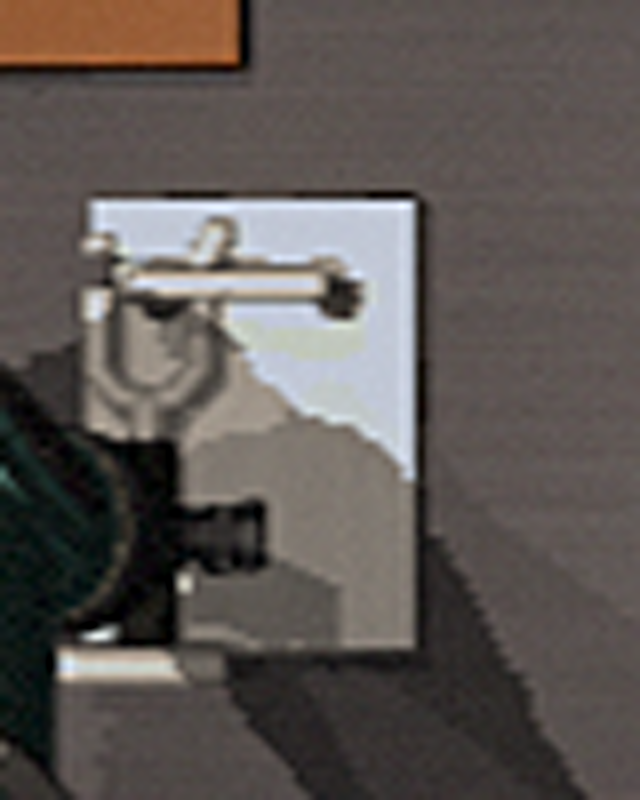

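View pics/s8.png

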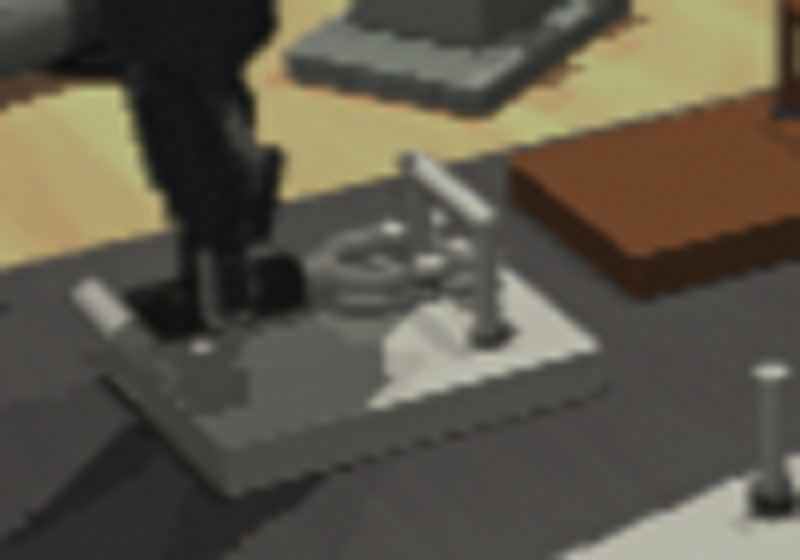

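Call:
{"api": "play_rows", "payload": {"targets": [[-0.004,0,0,0,0,0],[-0.008,0,0,0,0,0],[-0.012,0,0,0,0,0],[-0.016,0,0,0,0,0],[-0.018,0,0,0,0,0],[-0.018,0,0.001,0,0,0],[-0.018,0,0.002,0,0,0],[-0.018,0,0.002,0,0,0]]}}

```text
t: 15.22
tcp_pos: [0.5028, 0.3322, 0.1048]
ee_rot: [-0.0, -0.007, 1.0, -0.001]
ft_force: [-0.3, -0.5, -4.9]
finger_gap: 0.242
```

Run:
```python
from h import *
row([0.504,0.3315,0.1035],0.012)
```

```text
row [-0.0012 -0.0007  0.0013] [-0.0012 -0.0009  0.0014] tcp [0.5028 0.3322 0.1048] F [-0.3 -0.5 -4.9] t 15.225 gap 0.242
```

Still carrying the hook weight (-4.9 N). I'll lower it until that is relieved.

Call:
{"api": "play_rows", "payload": {"targets": [[0,0,0.001,0,0,0],[0,0,0.001,0,0,0]]}}

```text
t: 15.48
tcp_pos: [0.5031, 0.3322, 0.1039]
ee_rot: [-0.0, -0.007, 1.0, -0.0]
ft_force: [0.2, 0.9, -4.9]
finger_gap: 0.238
```

Call:
{"api": "play_rows", "payload": {"targets": [[0,0,0.001,0,0,0],[0,0,0.001,0,0,0]]}}

```text
t: 15.72
tcp_pos: [0.503, 0.3322, 0.1036]
ee_rot: [-0.0, -0.007, 1.0, -0.0]
ft_force: [-2.6, -0.6, 3.8]
finger_gap: 0.243
```

Call:
{"api": "play_rows", "payload": {"targets": [[0,0,0,0,0,0],[0,0,0,0,0,0],[0,0,0,0,0,0],[0,0,0,0,0,0],[0,0,0,0,0,0],[0,0,0,0,0,0]], "hand": 0}}

```text
t: 16.48
tcp_pos: [0.5031, 0.3322, 0.1029]
ee_rot: [-0.0, -0.007, 1.0, -0.0]
ft_force: [-0.7, 0.3, 0.2]
finger_gap: 0.998
```

Call:
{"api": "play_rows", "payload": {"targets": [[0,0,-0.01,0,0,0],[0,0,-0.03,0,0,0],[0,0,-0.06,0,0,0],[0,0,-0.1,0,0,0],[0,0,-0.14,0,0,0],[0.03,0,-0.18,0,0,0],[0.05,0,-0.2,0,0,0],[0.05,0,-0.2,0,0,0]]}}

```text
t: 17.48
tcp_pos: [0.4525, 0.3325, 0.306]
ee_rot: [0.002, -0.008, 1.0, 0.001]
ft_force: [0.3, 0.4, -0.6]
finger_gap: 0.998
```

Run:
```python
from h import *
for n in ['side','top','wrist']: snap(n,n+'9');row([0.504,0.3315,0.1035],0.012)
crop('top9',185,140,265,240,8,'t9');crop('side9',240,115,340,185,8,'s9')
crop('wrist9',220,60,420,300,3,'w9')
```

```text
row [-0.0504 -0.0014  0.2013] [0.0011 0.0022 0.0021] tcp [0.4532 0.332  0.3047] F [-0.6 -0.  -0.2] t 17.525 gap 1.002
row [-0.0503 -0.0007  0.2002] [-0.0002  0.001   0.0012] tcp [0.4535 0.3316 0.3036] F [ 0.3 -1.1 -0.4] t 17.575 gap 1.004
row [-0.0503 -0.0003  0.1994] [-0.0012  0.0001  0.0006] tcp [0.4537 0.3313 0.3029] F [-0.5  0.2 -0.3] t 17.625 gap 1.002
```

View pics/t9.png

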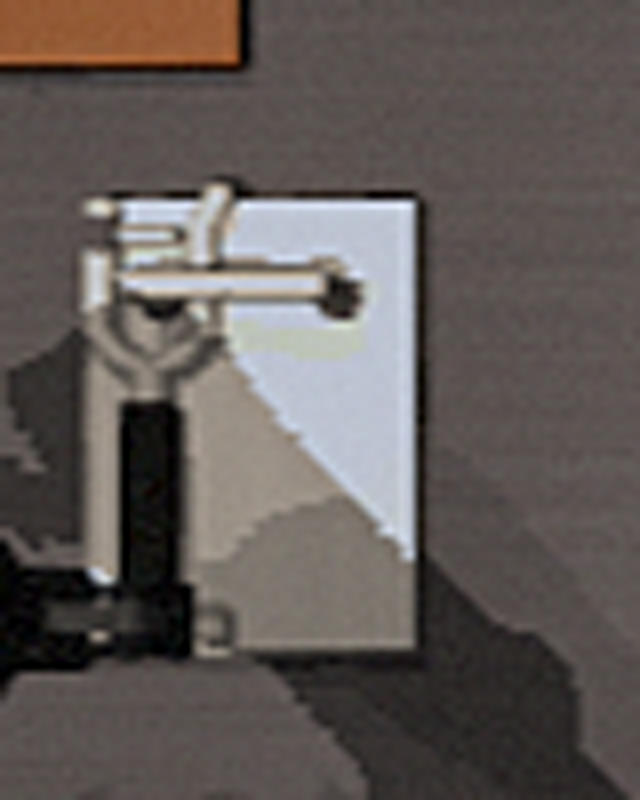

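View pics/s9.png

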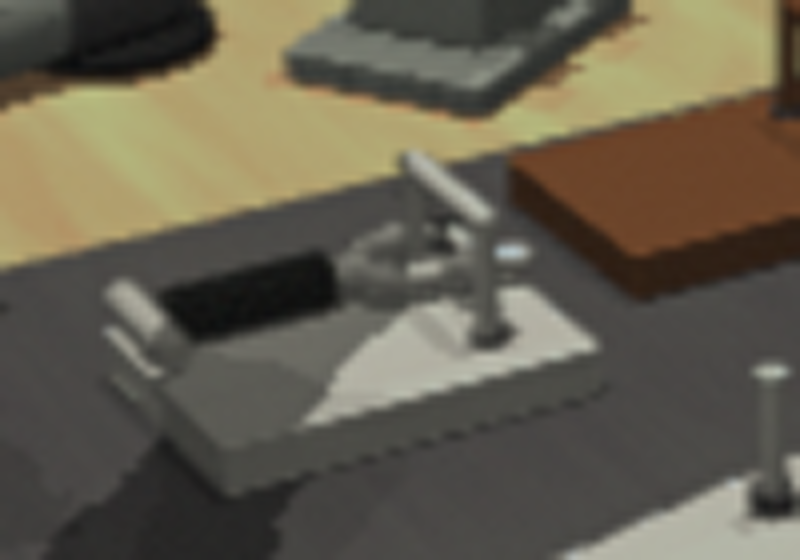

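View pics/w9.png

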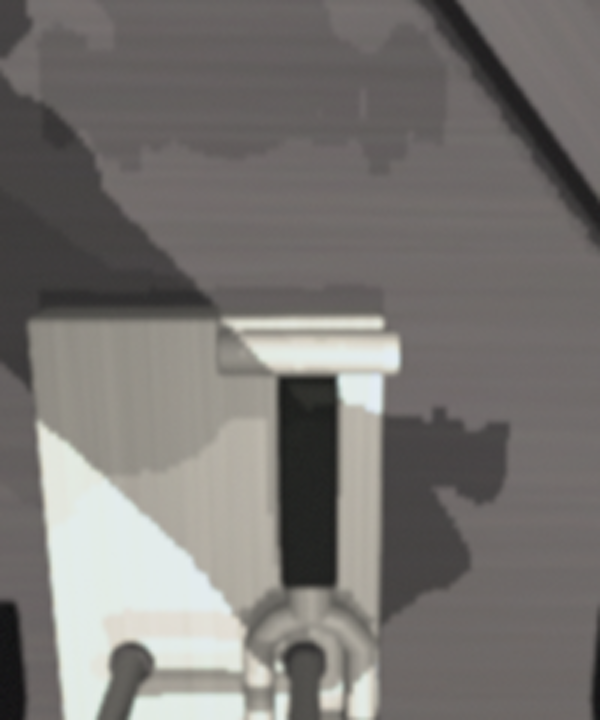

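```bash
python3 -c "
from h import *
print(r.sign_off())"
```

```text
the job is handed in; nothing more can be done
None
```

The hook is clipped onto the eye's +y leg (leg_l), lying flat with its handle on the plate. It has been released and the job is handed in; the sign-off itself reports no verdict.

- **Clipping on:** I gripped the hook at its handle and pressed the gate slowly against the leg. I read about 3 N while it was opening; the top view then showed the leg inside and the gate shut behind it.
- **Tug test:** I pulled back until the leg stopped against the shut gate. The wrist force held at about 6 to 7 N for roughly a second, and the gate held. That is a wrist reading; the contact force on the gate itself is not measured.
- **Release:** I moved the hook forward so the leg sits well inside, lowered it until the plate took its weight, opened the fingers and raised the arm clear.

**Last checks:**
- The last three pictures show the leg in the fork, the gate straight across the mouth, and the hook flat on the plate.
- The plate's corners are at the same pixels as at the start.
- The robot touches nothing, and the clock read 17.6 s of the 64 s allowed.
- I didn't measure the other tools again at the end; the arm never worked near them.
- Nothing failed. The checks of the hook's position in the hand agreed only to about 2 to 4 mm.

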